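Clear the capping station and press home the cap strips

ROBOT

A 7-joint arm with a two-finger parallel gripper is mounted at the origin on the work surface. World frame = base frame: x ahead of the robot, y to its left, z up, the work surface at z = 0. Lengths are in m, angles in rad, forces in N, time in s.
With the tool pointing down it reaches from about 0.4 to 0.9 m from the base axis. Payload 5.6 kg.
Tool frame: the origin (TCP) lies midway between the tips of the shut fingers; the grasp point (between the pads) lies 19 mm behind it; z points along the fingers, y is the line along which they close (so a half turn about z gives the same grasp; the last joint's range is limited). The gripper opens to 92 mm and grips with 3 to 60 N. Pads are 20 mm wide; open, the fingers measure 128 mm over their backs; the gripper's body (75 mm by 189 mm) begins 69 mm behind the grasp point.
Start: joints at [-1.218, 0.468, -0.012, 1.603, 0.006, 1.071, -0.056], TCP at [0.251, 0.6, 0.215] pointing down, gripper open.
Joint ranges: [-2.53, 2.53], [-0.31, 2.02], [-1.57, 1.55], [0.28, 2.44], [-1.29, 4.43], [0.15, 1.84], [-2.92, 2.92]. Speed limits (rad/s): [2.57, 2.57, 3.14, 3.14, 3.14, 3.14, 3.14].

INTERFACE

Orientations are given as a 3x3 rotation matrix whose columns are the frame's x, y, z axes.
In Python, from station import env, effector, solver, viewer, workorder, search_frame, tip_of gives the robot as it stands. Calls block until the motion is done:
- env.reach(position, orientation): joint-space move of the TCP to a pose.
- env.movel(position, frame=None, rate=0.15): straight line of the TCP; frame=None keeps the orientation; rate is the mean speed in m/s.
- env.goto_joints(angles): joint-space move.
- effector.release() and effector.grasp(squeeze=None): open the fingers fully, or close them until they stop; squeeze is the grip in N (None keeps the last).
- env.pause(seconds).
- solver.inverse_kinematics(position, orientation): joint angles nearest the present ones, or None.
- env.sense(): the state.
- viewer.read_camera(name): name is "scene" or "top" or "wrist"; returns (picture, depth): 384x512x3 uint8, red, green, blue; 384x512 float32, m along the optical axis (not along the pixel's ray), 0 where there is no reading.
- viewer.camera_info(name): a dict with "intrinsics" (3x3 intrinsics, pixels), "dist_coeffs" ([k1, k2, p1, p2, k3] as OpenCV has them; the pictures are not rectified), "eye" and "rotation" of the camera in the world; the wrist camera has in their place "T_tool_cam" (4x4, takes a point from camera to tool coordinates, whose origin is the TCP and whose axes are the flange's). Camera axes: x right, y up, looking along -z (the intrinsics and any distortion apply to the point x, -y, -z); pixel columns grow to the right and rows downward; lengths in m; the calibration is good to about 2 mm. A picture is of the moment at which its call begins: read the wrist's pose just before it. camera_info takes no time and is no camera call.
A pose or a line that the arm cannot do raises env.PlanningError and nothing moves.
- workorder.finish_job(): hands the job in; it is judged then, once.
Trained networks look in the newest picture that a camera, given by its name, has taken for a name from the list of things; names that differ only in an ending like _2 or _b are one class to them, and where a whole thing is asked for, a point or a joint stands for the part that bears it (a point fixed in the world has none). Each returns a list of dicts, best first, with "score" (0 to 1); they miss things now and then, are a little off and sometimes report something else, mostly with a low value. They report only what shows in the picture. A call takes as long as a camera call.
- search_frame(camera, name): "at" ([x, y, z] in m, in world coordinates, good to about 4 mm: the middle of the surface that is visible of it).
- tip_of(camera, name): "at" ([x, y, z] in m, in world coordinates, good to about 4 mm: a listed point, or the origin of a listed thing).
The state is a dict: "t": time; "joint_positions": joint angles; "joint_velocities": joint speeds; "tau": joint torques, N m; "ee_pos": TCP position; "tcp_rot": TCP orientation; "wrist_force": force on the tool from outside, world axes, zero at the start; "moment": the same for the moment, N m; "gripper_width": finger opening in m; "grasp_force": force on a finger pad.
Only numpy, scipy, OpenCV 4.12 (cv2) and the standard library are available. Lean on these libraries where they do the work, as an engineer would, in place of code of your own. Each camera call takes 0.05 s, during which the arm holds its last target. There are 200 camera calls.

TASK

Take the red-lidded petri dish off the sloping capping station and stack it squarely on the pile of two dishes without shoving the pile. Then take the hand presser by its grip, set it square on the slope over the lowest (orange) cap strip and sweep it up past the highest (blue) one in one unbroken stroke with steady, moderate pressure, so that all five strips are fully seated. Stand the presser back upright on its round mat near the middle; press the strips only with the presser and leave the jars, bottles, tin and slide box alone.

Things in the scene. Friction and masses are not known exactly. Their poses are not given: they have to be found in the camera images.
- station: Capping station fixed to the bench: grey stand (base 136 x 112 mm) with a white sprung bed, 116 x 88 mm, sloping 23 degrees (0.40 rad), low end nearest the robot. Origin at the centre of the bed's top face, 66 mm above the bench at rest; x runs uphill along the slope, y level across it, z out of the slope. The stand stays 16 mm or more below the bed's top face (along z).
- start (a point): Centre of the top of the lowest (orange) cap strip while unseated, bed at rest: station (-36, 0, +5) mm; fixed to the stand, axes as the station. Five strips lie across the bed, each 10 mm along the slope by 74 mm across, 18 mm apart (x = -36 to +36 mm). 3 N on a strip pushes it in by up to 3 mm, from 5 to 2 mm above the bed's face; it stays where it is left.
- finish (a point): The same point on the highest (blue) cap strip, 72 mm further up the slope: station (+36, 0, +5) mm. Axes as the station.
- bed (a joint): How far (m) the spring-mounted bed is pushed in along the slope's normal: 0 at rest, stop at 0.014. Starts to move at about 2 N, then 0.8 N per mm. Pushed 1 to 9 mm in (about 3 to 9 N) is a proper steady pressure for capping; beyond 10 mm is too hard.
- strip1 (a joint): Cap strip 1 of 5 counted from the low end (orange): 0 = standing proud, 0.003 m = fully seated; reads relative to the bed.
- strip2 (a joint): Cap strip 2 of 5 counted from the low end (grey): 0 = standing proud, 0.003 m = fully seated; reads relative to the bed.
- strip3 (a joint): Cap strip 3 of 5 counted from the low end (grey): 0 = standing proud, 0.003 m = fully seated; reads relative to the bed.
- strip4 (a joint): Cap strip 4 of 5 counted from the low end (grey): 0 = standing proud, 0.003 m = fully seated; reads relative to the bed.
- strip5 (a joint): Cap strip 5 of 5 counted from the low end (blue): 0 = standing proud, 0.003 m = fully seated; reads relative to the bed.
- presser: Hand presser, loose, about 0.22 kg, standing on its mat: steel shoe 40 (its x) x 64 (its y) x 26 mm tall, underside flat for 14 mm along x and rounded up (radius 13 mm) at both ends, so it slides over the strips along its x, either way round. On top a yellow square grip 24 x 24 mm, from 24 to 68 mm above the underside. Origin at the centre of the underside, z up through the grip.
- mat: Round green parking mat fixed to the bench, 100 mm across, 3 mm thick; origin at the centre of its underside. Lies left or right of the station.
- stray: The stray petri dish with a red lid, closed, 60 mm across, 15 mm tall, 40 g; origin at the centre of its underside, z through its lid. Starts lying on the raised cap strips, tilted with the slope.
- dish_mid: Petri dish with a blue lid, same size, loose; top dish of the pile of two. Its top face is 30 mm above the bench.
- dish_low: Petri dish with a green lid, same size, loose; bottom dish of the pile, on the bench on the other side of the station from the mat.
- jar_teal: Stain jar, teal with a black lid, 44 mm across, 79 mm tall, upright and loose; origin at the centre of its underside. A bystander; one jar stands close by the mat, one close by the pile.
- jar_red: Stain jar, red with a black lid, 44 mm across, 79 mm tall, upright and loose; origin at the centre of its underside. A bystander; one jar stands close by the mat, one close by the pile.
- jar_dark: Stain jar, dark purple with a black lid, 44 mm across, 79 mm tall, upright and loose; origin at the centre of its underside. A bystander; one jar stands close by the mat, one close by the pile.
- slide_box: Wooden slide box with a blue lid, 36 x 60 x 30 mm, loose; origin at the centre of its underside. A bystander.
- tin: Round aluminium specimen tin, 53 mm across, 36 mm tall, loose; origin at the centre of its underside. A bystander.
- reagent: Clear reagent bottle, 64 mm across, 150 mm tall, loose, beyond the station; origin at the centre of its underside. A bystander.
- wash: White bottle with a blue cap, 68 mm across, 170 mm tall, loose, beyond the station; origin at the centre of its underside. A bystander.

How it is judged:
On the way, in this order (a step that is already met when the one before it is completed fails the run):
1. the red-lidded dish lies squarely on the pile of two, let go (horizontal distance between stray and dish_mid below 0.007 m and horizontal distance between dish_mid and dish_low below 0.007 m and height (world z) of stray between 0.027 and 0.034 m and angle between stray's own z axis and vertical below 0.08 rad and contact force between stray and the fingers below 0.1 N), for 0.2 s.
2. the presser, in the gripper, has seated the lowest strip while the highest still stands proud (value of joint strip1 above 0.0022 m and value of joint strip5 below 0.0015 m and contact force between presser and station above 1 N and contact force between presser and the fingers above 1 N), for 0.02 s.
3. all five strips are seated (value of joint each of strip1, strip2, strip3, strip4, strip5 above 0.0022 m), for 0.05 s.
At the end, for the whole second after the job is handed in: All five strips are pushed in at least 2.2 of their 3 mm; the red-lidded dish lies flat on the blue-lidded one, which lies on the green-lidded one, each centred on the one below within 7 mm; the presser stands upright on the mat, its centre within 30 mm of the mat's centre; all at rest (all of step 3 and horizontal distance between stray and dish_mid below 0.007 m and horizontal distance between dish_mid and dish_low below 0.007 m and height (world z) of stray between 0.027 and 0.034 m and angle between each of stray, presser's own z axis and vertical below 0.08 rad and horizontal distance between presser and mat below 0.03 m and height (world z) of presser between 0.001 and 0.006 m and linear speed of each of presser, stray below 0.02 m/s); the robot touches nothing.
It fails at once if the stroke is broken: the lowest strip is seated, the highest is not, and the bed is no longer held down (less than 0.5 mm) (value of joint strip1 above 0.0022 m and not (value of joint strip5 above 0.0022 m) and value of joint bed below 0.0005 m).
It fails at once if the bed is pushed in more than 10 mm (pressed too hard) (value of joint bed above 0.01 m).
It fails at once if the fingers press on the station with more than 3 N (contact force between the fingers and station above 3 N).
It fails at once if a jar, bottle, the tin or the slide box is moved by more than 20 mm or tipped (distance of any of jar_teal, jar_red, jar_dark, slide_box, tin, reagent, wash from where it was at the start of the episode above 0.02 m or angle between any of jar_teal, jar_red, jar_dark, slide_box, tin, reagent, wash's own z axis and vertical above 0.35 rad).
It fails at once if the pile of dishes is pushed by more than 20 mm (distance of dish_low from where it was at the start of the episode above 0.02 m).
It also fails if it takes over 67 s, if anything falls off the work surface, if the arm or the gripper's body presses on something with over 40 N, if the wrist force passes 120 N, or if a joint passes its speed limit or range.

## Working session

There is one attempt and no reset: what is moved stays moved. The work goes in short steps, each a Python script; the robot and the scene stay as the last script left them, time stands still between calls to the robot, and variables do not carry over. Pictures are saved under pics/ and viewed, at most 10 in all, crops included, and the job is handed in when it is done.

```bash
ls; mkdir -p pics
cat > h.py <<'E'
import numpy as np, cv2
from station import env, effector, solver, viewer, workorder, search_frame, tip_of
def save(cam,fn):
    im,d=viewer.read_camera(cam); cv2.imwrite('pics/'+fn,im[:,:,::-1]); return im,d
def campose(cam,s=None):
    i=viewer.camera_info(cam)
    if 'eye' in i: return i,np.array(i['rotation']),np.array(i['eye'])
    T=np.array(i['T_tool_cam']); R=np.array(s['tcp_rot']); 
    return i,R@T[:3,:3],R@T[:3,3]+np.array(s['ee_pos'])
def world(cam,px,d,s=None):
    i,R,e=campose(cam,s); px=np.array(px,float).reshape(-1,1,2)
    n=cv2.undistortPoints(px,np.array(i['intrinsics']),np.array(i['dist_coeffs'])).reshape(-1,2)
    d=np.asarray(d).reshape(-1,1)
    return np.hstack([n[:,:1]*d,-n[:,1:]*d,-d])@R.T+e
def cloud(cam,im,d,s=None):
    v,u=np.mgrid[:d.shape[0],:d.shape[1]]
    return world(cam,np.stack([u.ravel(),v.ravel()],1),d.ravel(),s).reshape(d.shape+(3,))
E
cat > a.py <<'E'
from h import *
np.set_printoptions(precision=4,suppress=True)
s=env.sense(); print(s['t'],s['ee_pos'],s['tcp_rot'])
ims=[]
for c in('scene','top'):
    im,d=save(c,c+'0.png'); np.savez('pics/'+c+'0.npz',im=im,d=d); ims.append(im)
    i=viewer.camera_info(c); print(c,i['eye'],i['rotation'],i['intrinsics'],i['dist_coeffs'])
print(viewer.camera_info('wrist'))
for n in 'station start presser mat stray dish_mid dish_low jar_teal jar_red jar_dark slide_box tin reagent wash'.split():
    for c in('top','scene'):
        r=tip_of(c,n)[:2]; print(n,c,[(np.round(x['at'],4).tolist(),round(x['score'],2)) for x in r])
print(env.sense()['t'])
E
python3 a.py
```

```text
pics
0.0 [0.2505 0.5992 0.2136] [[-0.9227  0.3856 -0.0005]
 [ 0.3856  0.9227 -0.0017]
 [-0.0002 -0.0018 -1.    ]]
scene [ 1.1436 -0.9948  0.9071] [[ 0.881  -0.2826  0.3794]
 [ 0.473   0.516  -0.7141]
 [ 0.006   0.8086  0.5883]] [[478.455    0.     256.0062]
 [  0.     478.455  195.7728]
 [  0.       0.       1.    ]] [-0.0709  0.      0.      0.      0.    ]
top [0.3643 0.0192 1.3156] [[ 0.0305  0.9817 -0.1881]
 [-0.9993  0.0262 -0.0256]
 [-0.0202  0.1888  0.9818]] [[473.5056   0.     251.0276]
 [  0.     473.5056 183.6161]
 [  0.       0.       1.    ]] [0.0114 0.     0.     0.     0.    ]
{'intrinsics': array([[304.6158,   0.    , 256.834 ],
       [  0.    , 304.6158, 189.0691],
       [  0.    ,   0.    ,   1.    ]]), 'dist_coeffs': array([-0.0705,  0.    ,  0.    ,  0.    ,  0.    ]), 'T_tool_cam': array([[ 0.0004,  0.9715,  0.2372,  0.0652],
       [ 1.    , -0.0005,  0.0001, -0.0007],
       [ 0.0002,  0.2372, -0.9715, -0.1695],
       [ 0.    ,  0.    ,  0.    ,  1.    ]])}
station top [([0.5623, 0.0044, 0.064], 0.62), ([0.7907, 0.0868, -0.0022], 0.54)]
station scene [([0.56,
[... 822 characters left out ...]
cene [([0.4402, 0.3262, -0.0012], 0.54), ([0.5637, 0.0056, 0.0777], 0.19)]
jar_dark top [([0.397, -0.3775, -0.0022], 0.83)]
jar_dark scene []
slide_box top [([0.7052, -0.2137, 0.0017], 0.83), ([0.6821, 0.1805, -0.0037], 0.62)]
slide_box scene [([0.7015, -0.2187, -0.0005], 0.65), ([0.4621, -0.3264, -0.0006], 0.6)]
tin top [([0.6824, 0.1856, 0.0004], 0.73)]
tin scene [([0.6769, 0.1808, -0.0028], 0.73)]
reagent top [([0.8065, -0.0862, -0.0], 0.72), ([0.4571, -0.3271, 0.0119], 0.48)]
reagent scene [([0.8082, -0.0868, -0.0005], 0.62), ([0.7911, 0.0923, -0.0025], 0.55)]
wash top [([0.7884, 0.0898, -0.0019], 0.77)]
wash scene [([0.7927, 0.0941, -0.0006], 0.96), ([0.5184, 0.3275, 0.0075], 0.74)]
1.5
```

```bash
cat > b.py <<'E'
from h import *
np.set_printoptions(precision=4,suppress=True)
im=cv2.imread('pics/top0.png'); cv2.imwrite('pics/v_top.png',cv2.resize(im,(800,600)))
for c in('top','scene'):
    z=np.load(f'pics/{c}0.npz'); P=cloud(c,z['im'],z['d']); hsv=cv2.cvtColor(z['im'],cv2.COLOR_RGB2HSV).astype(int)
    near=lambda x,y,r:np.hypot(P[...,0]-x,P[...,1]-y)<r
    H,S,V=hsv[...,0],hsv[...,1],hsv[...,2]
    def rep(n,m):
        q=P[m]; 
        if len(q)<8: print(c,n,len(q));return
        rc=cv2.minAreaRect((q[:,:2]*1000).astype(np.float32)); print(c,n,len(q),'med',np.median(q,0),'rect',np.round(rc[0],1),np.round(rc[1],1),round(rc[2],1))
    rep('stray',near(.561,.005,.06)&((H<8)|(H>172))&(S>120))
    rep('dishtop',near(.457,-.326,.05)&(P[...,2]>.024)&(P[...,2]<.036))
    g=near(.519,.325,.05)
    rep('griptop',g&(P[...,2]>.066)&(P[...,2]<.08))
    rep('shoe',g&(P[...,2]>.02)&(P[...,2]<.036))
    rep('green',near(.525,.325,.08)&(H>40)&(H<90)&(S>80)&(P[...,2]<.01))
    rep('jarred',near(.441,.325,.04)&(P[...,2]>.07))
    rep('jardark',near(.397,-.377,.04)&(P[...,2]>.07))
    rep('jarteal',near(.39,-.028,.04)&(P[...,2]>.07))
    # bed plane
    m=near(.561,.005,.1)&(S<50)&(V>150)&(P[...,2]>.03)&(P[...,2]<.1)
    rep('bed',m); q=P[m]; 
    for _ in range(4):
        A=np.c_[q[:,:2]-[.56,.005],np.ones(len(q))]; k=np.linalg.lstsq(A,q[:,2],rcond=None)[0]; r=q[:,2]-A@k; q=q[np.abs(r)<max(2*np.median(np.abs(r)),.001)]
    print('plane',k,len(q),'slope',np.arctan(np.hypot(*k[:2])),'yaw',np.arctan2(k[1],k[0]))
    rep('orange',near(.561,.005,.09)&(H>8)&(H<20)&(S>130)&(P[...,2]>.03))
    rep('blue',near(.561,.005,.09)&(H>95)&(H<125)&(S>110)&(P[...,2]>.05))
    rep('yellow',g&(H>20)&(H<34)&(S>120))
E
python3 b.py
```

```text
top stray 415 med [0.5551 0.0053 0.0886] rect [555.6   5.4] [52.8 57.9] 2.5
top dishtop 398 med [ 0.456  -0.3251  0.0303] rect [ 456.  -325.6] [58.8 59.8] 3.1
top griptop 83 med [0.5185 0.3254 0.0713] rect [518.9 324.9] [23.8 23.2] 10.8
top shoe 210 med [0.514  0.3133 0.0274] rect [517.2 325.4] [37.9 64.7] 7.4
top green 422 med [0.537  0.3289 0.0035] rect [522.1 329.3] [91.4 88.2] 5.4
top jarred 200 med [0.4416 0.324  0.0791] rect [442.  324.2] [39.5 39.3] 50.5
top jardark 213 med [ 0.3932 -0.3796  0.0788] rect [ 392.4 -380.3] [37.8 39.8] 1.8
top jarteal 199 med [ 0.3873 -0.0293  0.0793] rect [386.5 -28.3] [38.1 38.6] 2.2
top bed 0
plane [0. 0. 0.] 0 slope 0.0 yaw 0.0
top orange 4
top blue 0
top yellow 99 med [0.5159 0.3205 0.0697] rect [518.  323.4] [23.2 21.2] 5.5
scene stray 138 med [ 0.5629 -0.0038  0.0878] rect [561.2  -0.8] [50.5 54.4] 43.9
scene dishtop 323 med [ 0.4588 -0.3296  0.028 ] rect [ 458.  -328.9] [60.7 60.8] 17.8
scene griptop 26 med [0.5198 0.3203 0.0685] rect [518.4 319.1] [25.2 29. ] 4.6
scene shoe 84 med [0.5278 0.3089 0.0262] rect [520.  320.4] [37.1 69.1] 8.0
scene green 62 med [0.5522 0.3272 0.0017] rect [543.4 315.1] [84.7 53.3] 61.3
scene jarred 66 med [0.447  0.3188 0.0769] rect [446.4 321.8] [35.4 41.3] 28.6
scene jardark 166 med [ 0.3973 -0.3853  0.0766] rect [ 395.9 -383.5] [39.6 42.6] 38.2
scene jarteal 95 med [ 0.3914 -0.0299  0.0764] rect [390.5 -29. ] [41.6 38.8] 73.4
scene bed 0
plane [0. 0. 0.] 0 slope 0.0 yaw 0.0
scene orange 11 med [ 0.528  -0.024   0.0562] rect [527.6 -16.8] [ 3.8 41.8] 6.2
scene blue 0
scene yellow 58 med [0.5251 0.3121 0.0569] rect [522.7 315.6] [18.3 26. ] 12.7
  return _methods._mean(a, axis=axis, dtype=dtype,
  ret = ret.dtype.type(ret / rcount)
```

View pics/v_top.png

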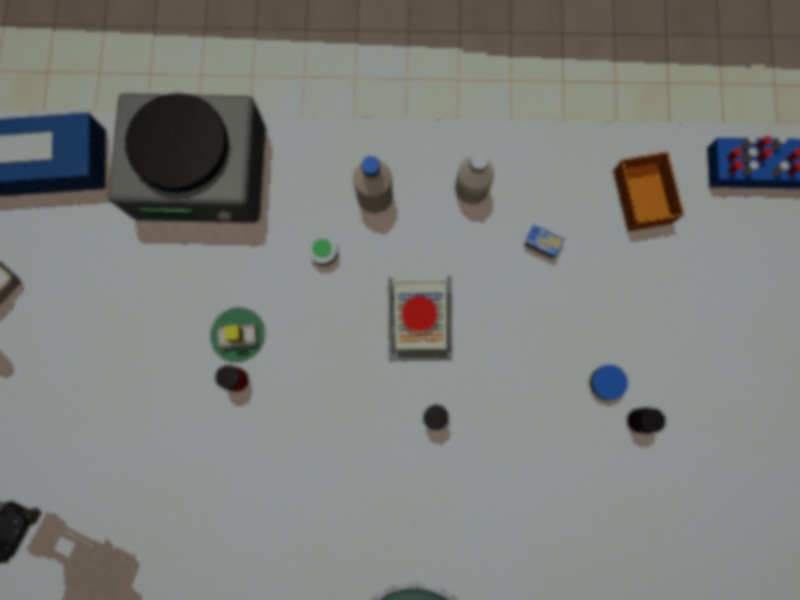

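View pics/scene0.png

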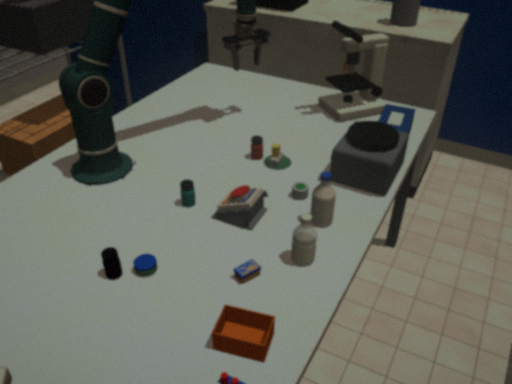

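The top view shows the station at about (420,315), the pile at (608,382) with the dark jar beside it, and the presser on its mat at (238,333) with the red jar next to it, all at 800-px scale. The scene view agrees. Next I'll take close wrist views of all three places.

```bash
cat >> h.py <<'E'
np.set_printoptions(precision=4,suppress=True)
def down(psi):
    c,s=np.cos(psi),np.sin(psi); return np.array([[-c,-s,0],[-s,c,0],[0,0,-1.]])
def slopeR(yaw=0,a=.4):
    c,s=np.cos(yaw),np.sin(yaw); X=np.array([np.cos(a)*c,np.cos(a)*s,np.sin(a)]);Y=np.array([-s,c,0]);return np.stack([X,Y,np.cross(X,Y)],1)
FL=np.diag([-1,1,-1.])  # tool = station frame @ FL
def look(nm):
    s=env.sense(); im,d=save('wrist',nm+'.png'); P=cloud('wrist',im,d,s); np.savez('pics/'+nm+'.npz',im=im,d=d,P=P); return im,P
def rect(P,m):
    q=P[m]; r=cv2.minAreaRect((q[:,:2]*1000).astype(np.float32)); return len(q),np.median(q,0),np.round(r[0],1),np.round(r[1],1),round(r[2],1)
E
cat > c.py <<'E'
from h import *
def go(n,p,R):
    env.reach(p,R); s=env.sense(); print(n,s['t'],s['ee_pos']); im,P=look(n)
    for nm in dict(pres=['presser','mat'],stat=['station','start','finish','stray'],pile=['dish_mid','jar_dark'])[n.split('_')[0]]:
        r=tip_of('wrist',nm)[:1]; print(nm,[(x['at'],x['score']) for x in r])
go('pres_a',[.519,.325,.20],down(0.13))
R=slopeR(); o=np.array([.561,.004,.066])
go('stat_a',o+R@[0,0,.13],R@FL)
go('stat_b',o+R@[-.03,0.03,.15],R@FL)
go('pile_a',[.457,-.326,.16],down(.7))
a=[cv2.imread(f'pics/{n}.png') for n in('pres_a','stat_a','stat_b','pile_a')]
cv2.imwrite('pics/v2.png',cv2.resize(np.vstack([np.hstack(a[:2]),np.hstack(a[2:])]),(800,600)))
E
python3 c.py
```

```text
pres_a 2.9333 [0.5183 0.3264 0.2001]
presser []
mat []
stat_a 4.3083 [0.5114 0.0052 0.1863]
station []
start [([0.5224, 0.0014, 0.0548], 0.59)]
finish [([0.5858, 0.0072, 0.0847], 0.95)]
stray [([0.5645, 0.0065, 0.0757], 0.94)]
stat_b 4.8917 [0.4749 0.0351 0.1928]
station []
start [([0.5219, 0.001, 0.0569], 0.95)]
finish [([0.5854, 0.0062, 0.0862], 0.91)]
stray [([0.5654, 0.0053, 0.0757], 0.98)]
pile_a 6.625 [ 0.4574 -0.3248  0.1599]
dish_mid [([0.4573, -0.3255, 0.0107], 0.73)]
jar_dark [([0.3919, -0.3824, -0.0009], 0.83)]
```

View pics/v2.png

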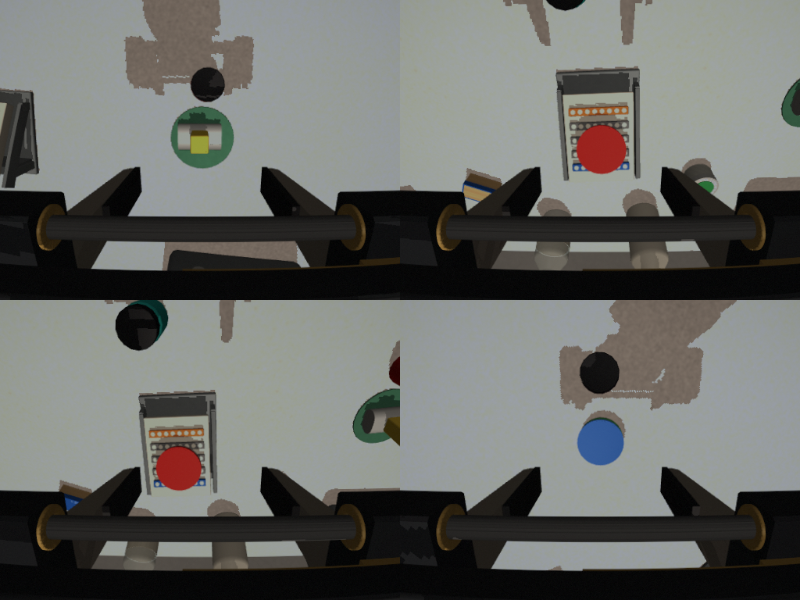

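The wrist views show the presser grip at (200,142), the red dish on the strips at (602,150), the orange strip at (598,112), the blue strip at (602,167) and the blue dish at (600,442). The jars are clear of my finger axes. Next I'll segment these in 3D.

```bash
cat > d.py <<'E'
from h import *
def L(n):
    z=np.load(f'pics/{n}.npz'); im=z['im']; h=cv2.cvtColor(im,cv2.COLOR_RGB2HSV).astype(int); return z['P'],h[...,0],h[...,1],h[...,2]
P,H,S,V=L('pres_a'); nr=lambda P,x,y,r:np.hypot(P[...,0]-x,P[...,1]-y)<r
g=nr(P,.519,.325,.06)
print('griptop',rect(P,g&(P[...,2]>.066)&(P[...,2]<.08)))
print('shoe',rect(P,g&(P[...,2]>.018)&(P[...,2]<.034)))
m=nr(P,.52,.325,.08)&(H>40)&(H<90)&(S>60)&(P[...,2]<.012); print('mat',rect(P,m),cv2.minEnclosingCircle((P[m][:,:2]*1000).astype(np.float32)))
print('jar',rect(P,nr(P,.44,.325,.05)&(P[...,2]>.07)))
P,H,S,V=L('pile_a'); m=nr(P,.457,-.326,.05)&(P[...,2]>.024)&(P[...,2]<.036); print('pile',rect(P,m),cv2.minEnclosingCircle((P[m][:,:2]*1000).astype(np.float32)))
for n in('stat_a','stat_b'):
    P,H,S,V=L(n); g=nr(P,.56,.005,.09)&(P[...,2]>.02)&(P[...,2]<.12)
    m=g&((H<6)|(H>172))&(S>150); q=P[m]
    c=q.mean(0); u,s,vt=np.linalg.svd(q-c); nrm=vt[2]*np.sign(vt[2,2]); print(n,'stray',rect(P,m),'n',nrm,np.arccos(nrm[2]))
    R=slopeR(); qs=(q-[.561,.004,.066])@R; e=cv2.minEnclosingCircle((qs[:,:2]*1000).astype(np.float32)); print('stray in station: circ',e,'med',np.median(qs,0))
    Q=(P-[.561,.004,.066])@R
    for nm,mm in(('or',(H>6)&(H<22)&(S>90)),('bl',(H>95)&(H<125)&(S>100))):
        k=g&mm&(np.abs(Q[...,2])<.02); r=cv2.minAreaRect((Q[k][:,:2]*1000).astype(np.float32)); print(nm,k.sum(),np.median(Q[k],0),r)
    k=g&(S<50)&(V>130)&(np.abs(Q[...,0])<.06)&(np.abs(Q[...,1])<.045)&(np.abs(Q[...,2])<.02); q=Q[k]
    for _ in range(5):
        A=np.c_[q[:,:2],np.ones(len(q))]; b=np.linalg.lstsq(A,q[:,2],rcond=None)[0]; r=q[:,2]-A@b; q=q[np.abs(r)<max(2*np.median(abs(r)),.0008)]
    r=cv2.minAreaRect((Q[k][:,:2]*1000).astype(np.float32)); print('bed plane',b,len(q),r)
print(viewer.camera_info('wrist')['T_tool_cam'][:3,3], env.sense()['ee_pos'])
E
python3 d.py
```

```text
griptop (711, array([0.5182, 0.3235, 0.0706]), array([497.1, 324.1]), array([26.4, 75.9]), 89.3)
shoe (1269, array([0.5159, 0.321 , 0.0275]), array([521.3, 323.5]), array([37.8, 64.3]), 7.8)
mat (2857, array([0.5232, 0.3327, 0.0025]), array([526.2, 328.7]), array([96.9, 97.6]), 6.5) ((526.3067626953125, 328.64935302734375), 49.20258331298828)
jar (5706, array([0.4533, 0.3165, 0.3696]), array([446.1, 323.6]), array([40.1, 39.4]), 7.0)
pile (2755, array([ 0.4585, -0.3267,  0.0298]), array([ 459.3, -326.5]), array([60.1, 59.6]), 41.4) ((459.2496643066406, -325.9859924316406), 30.326946258544922)
stat_a stray (3077, array([0.5575, 0.0045, 0.0872]), array([558.4,   5.5]), array([53.9, 61.2]), 1.6) n [-0.418  -0.0137  0.9083] 0.4314904808910601
stray in station: circ ((7.732166767120361, 2.563232421875), 32.53430938720703) med [0.0051 0.0005 0.021 ]
or 587 [-0.0395 -0.0025  0.0055] ((-17.51997947692871, -2.1399383544921875), (53.751129150390625, 72.48590087890625), 2.817378044128418)
bl 141 [ 0.032  -0.0248  0.0055] ((32.48374938964844, -0.21450424194335938), (9.330018043518066, 72.3995437
[... 205 characters left out ...]
.5572, 0.0051, 0.0869]), array([562.3,   5.4]), array([62.1, 62.4]), 74.0) n [-0.411  -0.0157  0.9115] 0.4239273897132611
stray in station: circ ((10.138214111328125, -0.14479030668735504), 33.8826789855957) med [0.0047 0.0011 0.0208]
or 509 [-0.0405 -0.003   0.0055] ((-9.72531509399414, -1.0589408874511719), (70.5544662475586, 73.47760009765625), 3.5911312103271484)
bl 110 [0.0318 0.0262 0.0053] ((32.9880485534668, -0.667388916015625), (11.995002746582031, 74.17566680908203), 3.0664353370666504)
bed plane [-0.0038  0.0181  0.0007] 1926 ((-3.0303421020507812, -1.0217857360839844), (114.56046295166016, 86.80113220214844), 2.3555188179016113)
[ 0.0665 -0.0014 -0.1695] [ 0.4577 -0.3246  0.1602]
```

```bash
cat >> h.py <<'E'
O=np.array([.558,.003,.066]); SR=slopeR(.038); TR=SR@FL
def st(x,y,z): return O+SR@np.array([x,y,z])
def adj(p,R=None,rate=.1):
    """straight move, then remove the residual steady-state error once"""
    p=np.array(p); env.movel(p,frame=R,rate=rate); e=p-env.sense()['ee_pos']
    if np.linalg.norm(e)<.006: env.movel(p+e,frame=R,rate=.05)
    return p+e
E
cat > e.py <<'E'
from h import *
effector.release()
env.reach(st(.008,.002,.07),TR)
h=st(.008,.002,.07); c=adj(h); print('err',c-h)
env.movel(c+SR@[0,0,-.0605],rate=.1)
s=env.sense(); print(s['t'],(np.array(s['ee_pos'])-O)@SR,s['wrist_force'])
effector.grasp(squeeze=12); s=env.sense(); print(s['gripper_width'],s['grasp_force'],(np.array(s['ee_pos'])-O)@SR,s['wrist_force'])
np.save('pics/zg.npy',((np.array(s['ee_pos'])-O)@SR)[2])
env.movel(np.array(s['ee_pos'])+SR@[0,0,.09],rate=.15)
env.reach([.459,-.326,.13],down(.7)); s=env.sense(); print(s['t'],s['ee_pos'],s['gripper_width'])
im,P=look('held'); h=cv2.cvtColor(im,cv2.COLOR_RGB2HSV).astype(int); Q=(P-s['ee_pos'])@np.array(s['tcp_rot'])
m=((h[...,0]<6)|(h[...,0]>172))&(h[...,1]>150)&(np.linalg.norm(Q,axis=2)<.06); q=Q[m]; print(len(q),np.median(q,0),q.min(0),q.max(0),np.percentile(q,[2,98],axis=0))
t=q[np.abs(q[:,2]-np.median(q[:,2]))<.004]; print(cv2.minEnclosingCircle((t[:,:2]*1000).astype(np.float32)),tip_of('wrist','stray')[:1])
np.savez('pics/heldq.npz',q=q)
E
python3 e.py
```

```text
err [-0.0002  0.0008  0.    ]
9.5333 [0.0079 0.003  0.0096] [-0.2988 -0.7127  0.1338]
0.05959557692846301 12.001199573278427 [0.0081 0.0027 0.0098] [-0.0272 -0.8985  2.2644]
12.1417 [ 0.4595 -0.3244  0.1295] 0.05935907943730613
8152 [ 0.0023 -0.0012 -0.01  ] [-0.025  -0.0315 -0.0144] [ 0.0296  0.0287 -0.0015] [[-0.023  -0.0285 -0.0114]
 [ 0.0275  0.026  -0.0081]]
((-1.0452512502670288, -1.3958834409713745), 30.804136276245117) [{'at': [0.4628, -0.3224, 0.1282], 'score': 0.89}]
```

View pics/held.png

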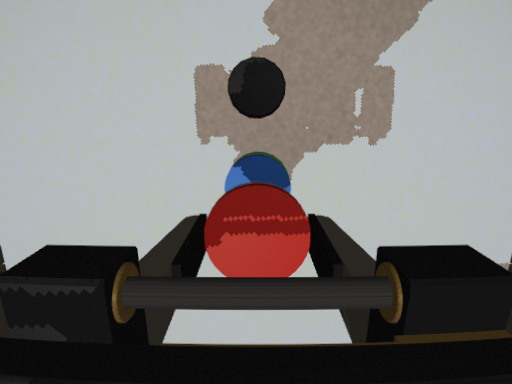

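The picture shows the red dish held level between the fingers at (257,235) with the blue dish below it at (257,180). The in-hand offset is about 1 mm. Next I place it, using the same camera for both measurements so that its bias cancels.

```bash
cat > f.py <<'E'
from h import *
D=down(.7); h=np.array([.4573,-.3263,.07]); c=adj(h,D); print('err',c-h,env.sense()['ee_pos'])
w0=np.array(env.sense()['wrist_force'])
for z in(.040,.0375,.0365,.0355,.0348):
    env.movel([c[0],c[1],c[2]-.07+z],rate=.06); s=env.sense(); f=np.array(s['wrist_force'])-w0; print(z,s['ee_pos'],f)
    if f[2]>.8: break
env.pause(.15); effector.release(); env.pause(.2)
e=np.array(env.sense()['ee_pos']); env.movel(e+[0,0,.1],rate=.15)
env.reach([.4573-.035,-.3263-.03,.19],D) 
im,P=look('placed'); h=cv2.cvtColor(im,cv2.COLOR_RGB2HSV).astype(int)
g=np.hypot(P[...,0]-.457,P[...,1]+.326)<.05
m=g&((h[...,0]<6)|(h[...,0]>172))&(h[...,1]>150); t=m&(P[...,2]>.041); print('red',rect(P,m),cv2.minEnclosingCircle((P[t][:,:2]*1000).astype(np.float32)))
print([ (n,tip_of('wrist',n)[:1]) for n in('stray','dish_mid','dish_low')],env.sense()['t'])
E
python3 f.py; python3 -c "
import cv2;cv2.imwrite('pics/placed_c.png',cv2.resize(cv2.imread('pics/placed.png')[60:260,150:400],None,fx=2.4,fy=2.4))"
```

```text
err [-0.0004  0.     -0.0003] [ 0.4571 -0.3265  0.0703]
0.04 [ 0.4569 -0.3261  0.0394] [1.1365 1.4382 0.2236]
0.0375 [ 0.4569 -0.3263  0.0373] [ 0.1721  0.1092 -0.7377]
0.0365 [ 0.4569 -0.3263  0.0363] [0.2283 0.9884 1.0304]
red (2224, array([ 0.4567, -0.3275,  0.0447]), array([ 456.7, -324. ]), array([59.4, 64. ]), 26.7) ((458.19110107421875, -326.83404541015625), 30.08729362487793)
[('stray', [{'at': [0.4595, -0.3234, 0.0355], 'score': 0.67}]), ('dish_mid', []), ('dish_low', [])] 16.775
```

View pics/placed_c.png

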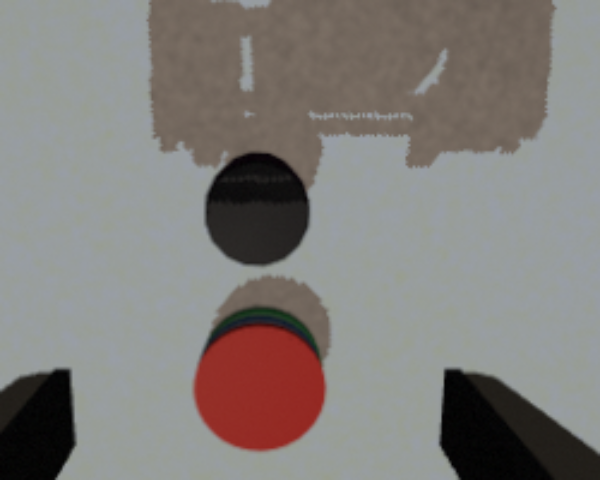

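The stack looks good: the red dish sits concentric on the pile, with its centre about 1 mm from the earlier pile centre. Next is the presser.

```bash
cat > g.py <<'E'
from h import *
G=np.array([.5187,.3242]); D=down(.136)
env.reach([*G,.16],D); h=np.array([*G,.12]); c=adj(h,D,.15); print('err',c-h)
env.movel(c+[0,0,.035-.12],rate=.1)
effector.grasp(squeeze=45); s=env.sense(); print(s['t'],s['ee_pos'],s['gripper_width'],s['grasp_force'],s['wrist_force'])
np.savez('pics/grip.npz',ee=s['ee_pos'],R=s['tcp_rot'])
env.movel(np.array(s['ee_pos'])+[0,0,.11],rate=.15)
s=env.sense(); print(s['ee_pos'],s['gripper_width'])
hz=.0325
env.reach(st(-.038,0,.06+hz),TR); print(env.sense()['t'],solver.inverse_kinematics(st(.05,0,hz),TR))
h=st(-.038,0,.025+hz); c=adj(h,TR); s=env.sense(); print('err',c-h,s['t'],(np.array(s['ee_pos'])-O)@SR,s['tcp_rot']-TR)
look('pre_a'); save('scene','pre_s.png')
E
python3 g.py; python3 -c "
import cv2,numpy as np
a=cv2.imread('pics/pre_a.png');b=cv2.imread('pics/pre_s.png')[150:270,160:320];cv2.imwrite('pics/pre_v.png',cv2.resize(np.hstack([a,cv2.resize(b,(512,384))]),(800,300)))"
```

```text
err [-0.      0.0004  0.0003]
21.9167 [0.5187 0.3247 0.0353] 0.023684698143966735 44.986658692359924 [-0.1191  0.5506 -0.4494]
[0.5182 0.324  0.1443] 0.02368794371033675
24.0417 [ 0.4334  0.4224 -0.5951  2.1163  0.7767  0.3535  0.8428]
err [-0.0004 -0.0016  0.0001] 24.7917 [-0.038  -0.0018  0.0581] [[ 0.0003  0.0004  0.0008]
 [ 0.0004  0.     -0.0002]
 [-0.0008 -0.0001  0.0003]]
```

View pics/pre_v.png

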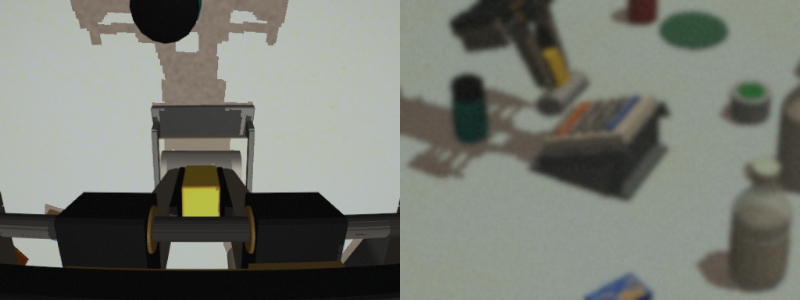

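The presser is held square to the slope above the low end, with its grip at (200,190) and the shoe parallel to the stand. Next is the stroke, with force feedback.

```bash
cat > s.py <<'E'
from h import *
hz=.0325
def F():
    f=[]
    for _ in range(4): env.pause(.04); f.append(env.sense()['wrist_force'])
    return np.mean(f,0)
f0=F()
def state(tag):
    s=env.sense(); f=(F()-f0)@SR; p=(np.array(s['ee_pos'])-O)@SR; print(tag,round(s['t'],2),'p',p*1000-[0,0,hz*1000],'F',f); return p,f
p,f=state('free'); z=.0095; y=0
env.movel(st(-.038,y,z+hz),rate=.06); p,f=state('near')
while z>-.006:
    z-=.0012; env.movel(st(-.038,y,z+hz),rate=.03); p,f=state('dn')
    if f[2]>5.3: break
else:
    raise SystemExit('no contact force')
for x in np.linspace(-.030,.047,9):
    env.movel(st(x,y,z+hz),rate=.05); p,f=state('x%.0f z%.1f'%(x*1e3,z*1e3))
    z-=np.clip((6-f[2])*.5e-3,-.0012,.0008)
E
python3 s.py
```

```text
free 25.06 p [-38.2891  -1.7846  25.4028] F [-0.1321  0.2621 -0.2163]
near 25.64 p [-38.1917   0.3469   9.4265] F [ 0.2402 -0.0191  0.1851]
dn 26.06 p [-37.9379  -0.144    8.3683] F [0.3948 0.3664 0.3906]
dn 26.48 p [-38.056    0.0628   7.038 ] F [-0.0611  0.2432  0.2271]
dn 26.89 p [-38.0459  -0.021    5.84  ] F [-0.0165  0.46    0.2684]
dn 27.31 p [-37.8787   0.0418   4.7408] F [-0.5551 -0.3347  1.9849]
dn 27.73 p [-37.8824   0.045    3.4874] F [ 0.304  -0.0559  2.9026]
dn 28.14 p [-37.9191   0.0208   2.2547] F [0.6104 0.4235 2.6853]
dn 28.56 p [-37.9031   0.0122   1.0779] F [ 0.7356 -0.0357  3.7149]
dn 28.98 p [-37.9126   0.0417  -0.117 ] F [0.6784 0.1804 4.8272]
dn 29.39 p [-37.9374   0.0079  -1.3172] F [ 0.8304 -0.1904  5.7881]
x-30 z-1.3 29.87 p [-30.4427  -0.0622  -1.3994] F [-1.0586  0.2879  5.7883]
x-20 z-1.4 30.38 p [-20.4151  -0.1578  -1.4738] F [-0.6366 -0.0918  4.7318]
x-11 z-2.0 30.88 p [-9.8527  0.1178 -1.9265] F [ 0.9033 -0.3262  4.4636]
x-1 z-2.8 31.39 p [-1.922  -0.1628 -2.9796] F [-2.4621  0.1294  5.8911]
x8 z-2.9 31.9 p [ 9.4513  0.1244 -2.7169] F [0.6162 0.0643 5.6815]
x18 z-3.0 32.41 p [17.1607 -0.1966 -3.2243] F [-2.5628 -0.4369  6.3898]
x28 z-2.8 32.92 p [28.7213  0.1073 -2.6627] F [ 0.8985 -0.2419  5.4435]
x37 z-3.1 33.42 p [37.7681 -0.0114 -3.109 ] F [ 0.6984 -0.0118  6.0724]
x47 z-3.1 33.93 p [47.0475 -0.0595 -3.136 ] F [-0.3401 -0.4504  6.1371]
```

```bash
cat > p.py <<'E'
from h import *
e=np.array(env.sense()['ee_pos']); env.movel(e+SR@[0,0,.09],rate=.15)
im,_=save('top','seat_t.png'); 
D=down(.136); M=np.array([.525,.3275])
env.reach([*M,.15],D); h=np.array([*M,.06]); c=adj(h,D,.15); s=env.sense(); print('err',c-h,s['gripper_width'],s['t'])
env.pause(.1); w0=np.array(env.sense()['wrist_force'])
for z in(.0385,.0372,.0362,.0354,.0346):
    env.movel([c[0],c[1],c[2]-.06+z],rate=.05); env.pause(.08); s=env.sense(); f=np.array(s['wrist_force'])-w0; print(z,s['ee_pos'],f)
    if f[2]>1.5: break
effector.release(); env.pause(.2)
e=np.array(env.sense()['ee_pos']); env.movel(e+[0,0,.13],rate=.15)
im,P=look('end_m'); g=np.hypot(P[...,0]-.525,P[...,1]-.3275)<.06
print('shoe',rect(P,g&(P[...,2]>.018)&(P[...,2]<.034)))
print('grip',rect(P,g&(P[...,2]>.066)&(P[...,2]<.08)))
env.reach(st(-.03,0,.15),TR); im,P=look('end_s'); Q=(P-O)@SR; hs=cv2.cvtColor(im,cv2.COLOR_RGB2HSV)
for i in range(5):
    x=-.036+.018*i; k=(np.abs(Q[...,0]-x)<.003)&(np.abs(Q[...,1])<.034)&(np.abs(Q[...,2])<.02)
    k2=(np.abs(Q[...,0]-x-.009)<.002)&(np.abs(Q[...,1])<.034)&(np.abs(Q[...,2])<.02)
    print('strip',i+1,k.sum(),'z',np.median(Q[k][:,2])*1e3,'gap z',np.median(Q[k2][:,2])*1e3)
print(env.sense()['t'])
E
python3 p.py;python3 -c "
import cv2,numpy as np
a=cv2.imread('pics/end_m.png');b=cv2.imread('pics/end_s.png')[90:282,130:386];cv2.imwrite('pics/end_v.png',cv2.resize(np.hstack([a,cv2.resize(b,(512,384))]),(800,300)))"
```

```text
err [-0.0006 -0.0003 -0.0008] 0.024153949339247003 37.1417
0.0385 [0.5245 0.3274 0.0378] [ 0.1656 -1.1213  0.0923]
0.0372 [0.5245 0.3272 0.0365] [-0.1981  0.6278 -1.0427]
0.0362 [0.5244 0.3271 0.0353] [ 0.0671 -0.2626  0.4785]
0.0354 [0.5245 0.3272 0.0352] [-1.0189 -1.8398  9.0899]
shoe (1574, array([0.5212, 0.3239, 0.0274]), array([527., 326.]), array([38.3, 64.1]), 7.7)
grip (722, array([0.5268, 0.3258, 0.0703]), array([502.6, 322.9]), array([74.1, 23.6]), 7.4)
strip 1 329 z 2.8830430789733903 gap z -0.3308856465948808
strip 2 340 z 1.8324197358672423 gap z -0.5657864320230845
strip 3 335 z 1.7966834913464054 gap z -0.4613718117322653
strip 4 313 z 1.7668490054687338 gap z -0.4164980293026441
strip 5 293 z 1.4091236045769708 gap z -0.8258535230458708
42.575
```

View pics/end_v.png

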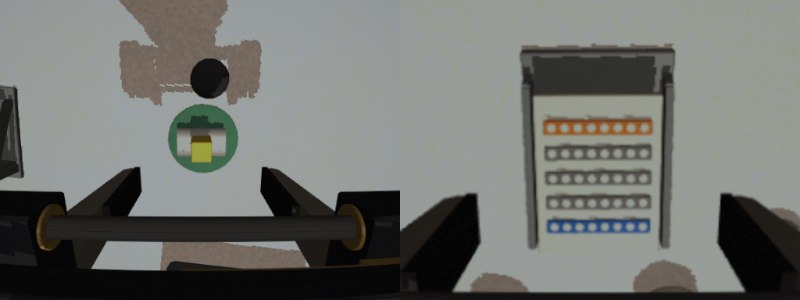

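The picture shows the presser upright on its mat at (200,150) and five strips across the bed from (598,127) to (598,227). Strip 1 reads about 1 mm higher than the others, so I'll take a closer profile before handing in.

```bash
cat > q.py <<'E'
from h import *
for n,p in(('pf1',(-.01,0,.10)),('pf2',(-.035,0,.085))):
    env.movel(st(*p),frame=TR,rate=.12); env.pause(.3); im,P=look(n); Q=(P-O)@SR*1e3
    k=(np.abs(Q[...,1])<40)&(np.abs(Q[...,0]+2)<56)&(np.abs(Q[...,2])<20); q=Q[k]; b=q
    for _ in range(6):
        A=np.c_[b[:,:2],np.ones(len(b))]; w=np.linalg.lstsq(A,b[:,2],rcond=None)[0]; A=np.c_[q[:,:2],np.ones(len(q))]; r=q[:,2]-A@w; b=q[(r<.7)&(r>-1.5)]
    print(n,w,len(b))
    for x in range(-50,50,2):
        j=(q[:,0]>=x)&(q[:,0]<x+2)&(np.abs(q[:,1])<34)
        if j.sum()>5: print(x,j.sum(),np.round(np.percentile(r[j],[25,50,75]),1),end=' | ')
    print()
print(env.sense()['t'])
E
python3 q.py
```

```text
pf1 [-0.0013  0.0031 -0.7375] 4447
-50 174 [-0.1  0.4  0.8] | -48 204 [-0.3  0.1  0.5] | -46 152 [-0.2  0.2  0.6] | -44 151 [-0.1  0.4  0.7] | -42 230 [0.5 2.2 3.4] | -40 156 [3.  3.5 3.9] | -38 190 [3.3 3.9 4.3] | -36 190 [3.2 3.6 4. ] | -34 155 [3.  3.5 3.9] | -32 132 [0.5 1.7 2.9] | -30 169 [-0.3  0.2  0.6] | -28 153 [-0.2  0.2  0.7] | -26 154 [-0.2  0.2  0.8] | -24 217 [0.6 1.4 2.2] | -22 158 [1.9 2.4 2.9] | -20 153 [2.1 2.6 3.1] | -18 161 [2.2 2.7 3.2] | -16 161 [1.9 2.4 2.8] | -14 128 [0.1 0.8 1.7] | -12 155 [-0.1  0.4  0.9] | -10 158 [-0.1  0.4  0.9] | -8 163 [-0.   0.4  0.9] | -6 189 [0.2 1.  1.8] | -4 159 [1.9 2.4 2.9] | -2 169 [2.1 2.7 3.1] | 0 154 [2.3 2.7 3.1] | 2 149 [1.8 2.3 2.7] | 4 107 [0.1 0.8 1.5] | 6 145 [-0.1  0.2  0.6] | 8 146 [-0.1  0.4  0.7] | 10 149 [-0.1  0.3  0.8] | 12 209 [0.5 1.3 2. ] | 14 157 [1.9 2.4 2.8] | 16 149 [2.1 2.5 3. ] | 18 150 [2.  2.6 3.1] | 20 141 [2.  2.3 2.7] | 22 85 [0.9 1.4 2.2] | 24 144 [-0.3  0.2  0.6] | 26 146 [-0.1  0.3  0.8] | 28 144 [-0.2  0.2  0.6] | 30 203 [0.6 1.4 2.2] | 32 141 [1.8 2.3 2.8] | 34 144 [2.  2.3 2.8] | 36 140 [1.8 2
[... 712 characters left out ...]
0.   0.4  0.9] | -8 179 [-0.1  0.3  0.8] | -6 207 [0.2 1.4 2.4] | -4 178 [1.8 2.4 2.7] | -2 160 [2.  2.4 2.9] | 0 161 [1.9 2.3 2.7] | 2 103 [1.6 2.1 2.5] | 4 138 [-0.3  0.   0.5] | 6 156 [-0.2  0.2  0.7] | 8 152 [-0.3  0.2  0.6] | 10 174 [-0.2  0.3  0.8] | 12 202 [0.9 1.7 2.3] | 14 159 [1.8 2.3 2.8] | 16 151 [1.9 2.4 2.9] | 18 147 [1.8 2.3 2.7] | 20 135 [1.7 2.1 2.4] | 22 89 [-0.2  0.3  0.8] | 24 152 [-0.3  0.1  0.5] | 26 157 [-0.2  0.2  0.6] | 28 151 [-0.2  0.2  0.6] | 30 213 [0.6 1.7 2.3] | 32 155 [2.  2.4 2.8] | 34 150 [2.  2.6 3. ] | 36 136 [1.9 2.4 2.7] | 38 130 [1.8 2.1 2.5] | 40 70 [-0.1  0.4  0.9] | 42 145 [-0.1  0.2  0.6] | 44 138 [-0.2  0.2  0.6] | 46 14 [-0.8 -0.8 -0.6] | 
44.2667
```

Strip 1 sits about 1.7 mm in and the rest about 2.9 mm. At the start the shoe was roughly 3 mm too far uphill, so the load was shared with strip 2. The remedy is to take the presser again and ease the blue strip back up by friction, with the shoe's flat end face against the strip's end. Then I repeat the stroke from further downhill, all with about 22 s left.

```bash
cat > r.py <<'E'
from h import *
D=down(.136); G=np.array([.5265,.3275])
env.reach([*G,.11],D); env.movel([*G,.0335],rate=.22)
effector.grasp(squeeze=60); s=env.sense(); hz=float(s['ee_pos'][2]-.003); np.save('pics/hz.npy',hz); print('g',s['t'],s['ee_pos'],s['gripper_width'],s['grasp_force'])
env.movel([*G,.13],rate=.35)
X=.0355
env.reach(st(X,.078,.02+hz),TR); s=env.sense(); print('at',s['t'],((np.array(s['ee_pos'])-O)@SR)*1e3-[0,0,hz*1e3])
f0=np.array(s['wrist_force']); env.movel(st(X,.073,.0005+hz),rate=.08)
f0=env.sense()['wrist_force']; y=.073
while y>.060:
    y-=.001; env.movel(st(X,y,.0005+hz),rate=.03); s=env.sense(); f=(np.array(s['wrist_force'])-f0)@SR; p=((np.array(s['ee_pos'])-O)@SR)*1e3-[0,0,hz*1e3]; print(round(s['t'],2),p,f)
    if f[1]>12: break
env.movel(st(X,y,.0055+hz),rate=.025); s=env.sense(); print('up',s['t'],(np.array(s['wrist_force'])-f0)@SR)
env.movel(st(X,y+.012,.012+hz),rate=.1)
s=env.sense(); im,P=look('up5'); Q=(P-O)@SR*1e3; print(s['t'],s['gripper_width'])
for x in(-36.5,-18.3,-.5,17.5,35.5):
    r=lambda a,w:np.median(Q[(np.abs(Q[...,0]-a)<w)&(np.abs(Q[...,1])<30)&(np.abs(Q[...,2])<20)][:,2])
    print(x,r(x,2.5)-(r(x+9,1.5)+r(x-9,1.5))/2,end=' ; ')
E
python3 r.py
```

```text
g 47.05 [0.5265 0.3275 0.0334] 0.02393486716191458 59.99665439128876
at 48.4583 [35.6017 79.5493 19.6079]
49.11 [35.3866 72.0302  0.6625] [ 0.962  -0.3004 -2.5498]
49.36 [35.4816 70.7316  0.5829] [ 0.4496 -0.2841 -1.8009]
49.61 [35.5279 69.9603  0.5239] [-0.1052  0.4279 -2.4868]
49.86 [35.572  69.7695  0.5685] [-0.9549  2.0251 -1.3612]
50.11 [35.6066 69.5728  0.6051] [-0.2673  5.0072 -1.208 ]
50.36 [35.6306 69.4363  0.6611] [-0.2754  6.4452 -2.0977]
50.61 [35.6118 69.328   0.6965] [-1.2669  7.8864 -1.1548]
50.86 [35.6346 69.1885  0.7322] [-1.5903  8.417  -1.7571]
51.11 [35.6558 69.0241  0.7902] [-1.3656 10.8648 -0.1589]
51.36 [35.699  68.914   0.8324] [-1.4619 12.0407 -0.6535]
up 51.7083 [-0.1143 -0.9186 -2.0369]
51.9917 0.023636727140275756
-36.5 3.383420994150302 ; -18.3 2.302242035269299 ; -0.5 2.252169724290887 ; 17.5 2.3557664188586154 ; 35.5 5.216387757586029 ;
```

The blue strip is fully proud again at 5.2 mm. Now I repeat the stroke from further downhill.

```bash
cat > s2.py <<'E'
from h import *
hz=float(np.load('pics/hz.npy'))
env.movel(st(-.044,0,.016+hz),frame=TR,rate=.22); env.pause(.12)
f0=np.mean([(env.pause(.03),env.sense()['wrist_force'])[1] for _ in range(3)],0)
def stt(t):
    f=(np.mean([(env.pause(.03),env.sense()['wrist_force'])[1] for _ in range(3)],0)-f0)@SR; s=env.sense(); p=((np.array(s['ee_pos'])-O)@SR-[0,0,hz])*1e3
    print(t,round(s['t'],2),p,f,'top',p[2]+(f[2]-2)/.8); return f,p
env.movel(st(-.044,0,.006+hz),rate=.08)
env.movel(st(-.044,0,-.0015+hz),rate=.035); f,p=stt('dn'); z=-.0015
for _ in range(4):
    if f[2]>5 : break
    z-=.001; env.movel(st(-.044,0,z+hz),rate=.03); f,p=stt('dn')
if p[2]+(f[2]-2)/.8>2.9: env.movel(st(-.041,0,z-.001+hz),rate=.03); z-=.001; f,p=stt('extra')
for x in(-.036,-.015,.006,.025,.036,.045):
    env.movel(st(x,0,z+hz),rate=.06); f,p=stt('x%d'%(x*1e3)); z-=np.clip((6-f[2])*.5e-3,-.001,.0008)
E
python3 s2.py
```

```text
dn 53.65 [-43.4376   0.4942  -1.0826] [0.5683 1.1734 4.4427] top 1.970794177407097
dn 54.0 [-43.4799   0.4411  -2.3586] [0.9616 1.3373 5.5823] top 2.119279542854374
x-36 54.38 [-35.9928  -0.3463  -2.4826] [ 0.4763 -0.0619  5.2498] top 1.5796410278376838
x-15 54.98 [-14.4664  -0.2969  -2.7224] [ 1.7559 -0.935   5.8067] top 2.0360225810629964
x6 55.58 [ 6.4291  0.1245 -2.8423] [ 0.8549 -0.3446  6.5157] top 2.8023243394104225
x25 56.15 [24.806  -0.0963 -2.6962] [-0.8717 -0.6413  5.7616] top 2.005905915996411
x36 56.58 [36.7818  0.0481 -2.6265] [ 1.0848 -0.6194  5.9164] top 2.2690425610439933
x45 56.98 [45.1757 -0.047  -2.8362] [ 0.6154 -0.8378  6.2665] top 2.4968538030392415
```

```bash
cat > p2.py <<'E'
from h import *
D=down(.136); G=np.array([.5265,.3275])
e=np.array(env.sense()['ee_pos']); env.movel(e+SR@[0,0,.06],rate=.25)
env.reach([*G,.10],D); env.movel([*G,.042],rate=.15); env.pause(.1); w0=np.array(env.sense()['wrist_force'])
for z in(.0355,.0345,.0338,.0332):
    env.movel([*G,z],rate=.05); s=env.sense(); f=np.array(s['wrist_force'])-w0; print(z,s['ee_pos'],f)
    if f[2]>2.5: break
effector.release(); env.movel([*G,.15],frame=D,rate=.25)
im,P=look('end2'); g=np.hypot(P[...,0]-.5265,P[...,1]-.3275)<.06
print('shoe',rect(P,g&(P[...,2]>.018)&(P[...,2]<.034)),'grip',rect(P,g&(P[...,2]>.066)&(P[...,2]<.08)))
i,d=viewer.read_camera('top'); P=cloud('top',i,d); Q=(P-O)@SR*1e3
for x in(-36.5,-18.3,-.5,17.5,35.5):
    r=lambda a,w:np.median(Q[(np.abs(Q[...,0]-a)<w)&(np.abs(Q[...,1])<32)&(np.abs(Q[...,2])<20)][:,2])
    print(x,r(x,3),(r(x+9,2)+r(x-9,2))/2,end=' ; ')
print(env.sense()['t'])
E
python3 p2.py
```

```text
0.0355 [0.5264 0.3274 0.0355] [ 0.6279  0.2574 -1.7634]
0.0345 [0.5265 0.3275 0.0345] [ 0.6082 -1.6461 -1.1539]
0.0338 [0.5265 0.3275 0.0338] [-0.0224  0.0484 -0.9747]
0.0332 [0.5266 0.3276 0.0334] [ 0.6603 -0.6447  0.7915]
shoe (1726, array([0.5216, 0.3235, 0.0275]), array([527.5, 326.1]), array([38.8, 64.1]), 7.9) grip (783, array([0.5275, 0.3262, 0.0703]), array([528.1, 326.2]), array([24.6, 23.1]), 8.2)
-36.5 3.145593588823619 1.5749449352224931 ; -18.3 3.69049090890205 1.5618223870387529 ; -0.5 3.139965907723224 1.590080386570663 ; 17.5 3.762183043119445 1.5580498138675694 ; 35.5 2.4768908562574965 1.1822282361696805 ; 62.1
```

View pics/end2.png

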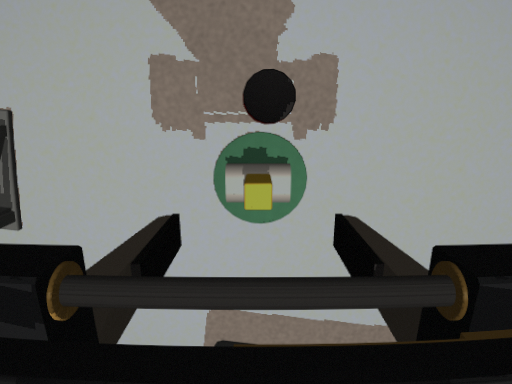

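The presser stands upright in the middle of the mat at (258,180), the fingers are clear, and all five strips read low and even. I'm handing in.

```bash
python3 -c "
from station import workorder
print(workorder.finish_job())"
```

```text
the job is handed in; nothing more can be done
None
```

I handed the job in at about 62 s: by my measurements the red-lidded dish is on the pile, all five strips are seated and the presser is upright near the middle of its mat; it took a second stroke, because the first left the orange strip under-seated and I eased the blue one back up with the presser; no verdict was returned.

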